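# Sweep the offcuts off the cutting board into the scrap tray

### The job

Clear the cutting board: with your fingertips and a light touch, sweep the four offcuts (white foam, pale wood, dark wood, orange plastic) across the board and over its edge into the empty blue scrap tray beside it, without gripping or lifting any of them. Leave the glue bottle, the tape roll and the model house standing where they are at the back of the board.

Things in the scene. Friction and masses are not known exactly. Their poses are not given: they have to be found in the camera images.
- board: Raised cutting board, fixed: a plywood slab with a green gridded cutting mat let flush into its top, 300 x 300 mm, top face flat and 60 mm above the bench. Origin: centre of its underside, on the bench. Its own x points roughly away from the robot (turned up to 0.25 rad); its four sides are at 150 mm along its own +-x and +-y, with no rim.
- scrap_tray: Scrap tray, fixed: an empty blue open-topped box, 200 mm (own x) x 130 mm (own y) x 36 mm tall, walls and floor 4 mm. It stands on the bench with its long side 1 mm from the board's left (board +y) or right (board -y) side, centred near 30 mm toward the robot from the board's middle (board x = -30 mm), parallel to the board, so its rim is 24 mm below the board's top. Which side varies. Origin: centre of its underside.
- organiser: Parts organiser, fixed: a white open box of the same size as the tray, divided in six and filled with small fittings, on the board's side opposite to the tray. Nothing belongs in it. Origin: centre of its underside.
- offcut_foam: Loose offcut lying on the board: white rigid foam block 24 x 22 x 14 mm, 10 to 24 g, slides easily when pushed. Origin: centre of its underside, z up. It starts in the half of the board nearer the robot or just past the middle (board x -85 to +25 mm, board y within 90 mm of the middle), its centre at least 55 mm from every other offcut's, turned any way.
- offcut_pine: Loose offcut lying on the board: pale wood block 30 x 18 x 12 mm, 10 to 24 g, slides easily when pushed. Origin: centre of its underside, z up. It starts in the half of the board nearer the robot or just past the middle (board x -85 to +25 mm, board y within 90 mm of the middle), its centre at least 55 mm from every other offcut's, turned any way.
- offcut_walnut: Loose offcut lying on the board: dark wood block 26 x 20 x 12 mm, 10 to 24 g, slides easily when pushed. Origin: centre of its underside, z up. It starts in the half of the board nearer the robot or just past the middle (board x -85 to +25 mm, board y within 90 mm of the middle), its centre at least 55 mm from every other offcut's, turned any way.
- offcut_acrylic: Loose offcut lying on the board: orange plastic L-shaped piece: a 28 x 12 mm bar (centred 5 mm to -y) with a 14 x 10 mm stub at its +y side (at the -x end), 12 mm tall, 10 to 24 g, slides easily when pushed. Origin: centre of its underside, z up. It starts in the half of the board nearer the robot or just past the middle (board x -85 to +25 mm, board y within 90 mm of the middle), its centre at least 55 mm from every other offcut's, turned any way.
- glue: Glue bottle, white with an orange cap, 34 mm across, 68 mm tall, loose, standing on the board's far strip (board x 105 to 120 mm). To be left alone. Origin: centre of its underside.
- tape: Roll of yellow tape lying flat, 50 mm across, 20 mm tall, hole 34 mm, loose, standing on the board's far strip (board x 105 to 120 mm). To be left alone. Origin: centre of its underside.
- house: Finished model house: plywood, red gabled roof, 34 x 44 mm, about 43 mm tall, loose, standing on the board's far strip (board x 105 to 120 mm). To be left alone. Origin: centre of its underside.

How it is judged (in metres and radians):
At the end, for the whole second after the job is handed in: All four offcuts lie at rest inside the blue scrap tray, their origins within its walls (96 mm along its x and 63 mm along its y from the centre) and less than 42 mm above its underside; the glue bottle, tape roll and model house are within 15 mm of where they started (x of offcut_foam in the frame of scrap_tray between -0.096 and 0.096 m and y of offcut_foam in the frame of scrap_tray between -0.063 and 0.063 m and z of each of offcut_foam, offcut_pine, offcut_walnut, offcut_acrylic in the frame of scrap_tray below 0.042 m and linear speed of each of offcut_foam, offcut_pine, offcut_walnut, offcut_acrylic below 0.02 m/s and x of offcut_pine in the frame of scrap_tray between -0.096 and 0.096 m and y of offcut_pine in the frame of scrap_tray between -0.063 and 0.063 m and x of offcut_walnut in the frame of scrap_tray between -0.096 and 0.096 m and y of offcut_walnut in the frame of scrap_tray between -0.063 and 0.063 m and x of offcut_acrylic in the frame of scrap_tray between -0.096 and 0.096 m and y of offcut_acrylic in the frame of scrap_tray between -0.063 and 0.063 m and distance of each of glue, tape, house from where it was at the start of the episode below 0.015 m); the robot touches nothing.
It fails at once if an offcut is lifted (its centre more than 30 mm above the board's top) (height (world z) of any of offcut_foam, offcut_pine, offcut_walnut, offcut_acrylic above 0.09 m).
It fails at once if an offcut is gripped or pressed hard (more than 15 N from the fingers) (contact force between the fingers and offcut_foam above 15 N or contact force between the fingers and offcut_pine above 15 N or contact force between the fingers and offcut_walnut above 15 N or contact force between the fingers and offcut_acrylic above 15 N).
It fails at once if the glue bottle, tape roll or model house is moved by more than 15 mm or tipped (distance of any of glue, tape, house from where it was at the start of the episode above 0.015 m or angle between any of glue, tape, house's own z axis and vertical above 0.35 rad).
It also fails if it takes over 61 s, if anything falls off the work surface, if the arm or the gripper's body presses on something with over 40 N, if the wrist force passes 120 N, or if a joint passes its speed limit or range.

### The arm

A 6-joint arm with a two-finger parallel gripper is mounted at the origin on the work surface. World frame = base frame: x ahead of the robot, y to its left, z up, the work surface at z = 0. Lengths are in m, angles in degrees, forces in N, time in s.
With the tool pointing down it reaches from about 0.15 to 0.775 m from the base axis. Payload 6.1 kg.
Tool frame: the origin (TCP) lies where the fingers leave the gripper's body, on its centre line; the fingertips stand 73 mm ahead of it and the grasp point (between the pads) lies 54 mm ahead of it (bot.tip_extent is the z of the fingertips in the tool frame, in m); z points along the fingers, y is the line along which they close (so a half turn about z gives the same grasp; the last joint's range is limited). The gripper opens to 85 mm and grips with 20 to 120 N. Pads are 22 mm wide; open, the fingers measure 114 mm over their backs; the gripper's body (76 mm by 85 mm) begins 54 mm behind the grasp point. The pads swing forward as they close: fully open they stand 13 mm farther back than shut.
Start: joints at [74.427, 7.208, -2.269, 80.523, 0, 90], TCP at [0.141, 0.506, 0.304] pointing down, gripper open.
Joint ranges: [-155.77, 155.77], [-54.66, 111.73], [-72.52, 77.12], [-102.08, 115.82], [-83.92, 84.16], [-180, 180]. Speed limits (degrees/s): [136.94, 136.94, 172.46, 180, 180, 180].

### API

Orientations are given as a 3x3 rotation matrix whose columns are the frame's x, y, z axes.
In Python, from workcell import status, eyes, bot gives the robot as it stands.
- The arm moves only by the tool drive_tool, never from a script. Its argument "commands" is a list that holds one entry, the list of rows, each a list of 5 numbers: the closure in counts, from 0 (fully open) to 255 (shut), then the shift along the tool's x, y, z in cm, then the turn about the tool's z in degrees. A call has 1 to 20 rows; each row shifts and turns the commanded pose from where the row before left it, along the tool's axes as they then stand; what a row does not reach is not made up. A row lasts 1/8 s, in which the tool goes at most 62.5 mm and 10.7 degrees, less where a joint would pass 70% of its speed; a pose out of reach is approached as far as the arm can. A call is refused whole if a number of a shift passes 6.25 or a number of a turn 10.7, either way. A call with a gripper value outside its range is refused whole. The fingers move at their own pace and stop on an object; the grip force is fixed at half the most. Time passes only in rows, so rows that do not move let the fingers close. It gives the time, the measured TCP pose, the force, the opening and the grip force at its end, in the units of the state.
- status.read_state(): the state, without advancing time (a new reading comes with each control period).
- eyes.snapshot(name): name is "scene" or "side" or "wrist"; returns a dict with "color" (400x640x3 uint8, red, green, blue), "vertical_fov" (degrees; the focal length in pixels is half the picture's height over the tangent of half this angle, whatever the lens; pixels are square), "cx", "cy" (the principal point, pixels), "origin" and "orientation" of the camera in the world. Camera axes: x right, y down, z forward; pixel columns grow to the right and rows downward; lengths in m; the calibration is good to about 2 mm. A picture is of the moment at which its call begins. There is no depth.
- bot.close_job(): hands the job in; it is judged then, once.
The state is a dict: "time": time; "joint_positions": joint angles; "qd": joint speeds; "joint_torque": joint torques, N m; "position": TCP position; "orientation": TCP orientation; "ft_force": force on the tool from outside, world axes, zero at the start; "torque": the same for the moment, N m; "width": opening from 0.0 (shut) to 1.0 (fully open); "grip_force": force on a finger pad.
Only numpy, scipy, OpenCV 4.12 (cv2) and the standard library are available. Lean on these libraries where they do the work, as an engineer would, in place of code of your own. Each camera call takes 0.05 s, during which the arm holds its last target. There are 200 camera calls.

## Working session

There is one attempt and no reset: what is moved stays moved. The work goes in short steps, Python scripts to look and compute and a tool call to move; the robot and the scene stay as the last step left them, time stands still between calls to the robot, and variables do not carry over. Pictures are saved under pics/ and viewed, at most 10 in all, crops included, and the job is handed in when it is done.

Besides the shell and the picture viewer there is one more tool, called after "Call:" as name([rows], argument=value, ...), one row to a line, values as JSON. drive_tool: Moves the arm, as the interface text tells. Its arguments: {"type":"object","properties":{"commands":{"type":"array","items":{"type":"array","items":{"type":"array","items":{"type":"number"}}}}},"required":["commands"]}

```bash
mkdir -p pics; cat > h.py <<'E'
import numpy as np, cv2
from workcell import status, eyes, bot
def snap(n,f):
    s=eyes.snapshot(n); cv2.imwrite('pics/'+f,s['color'][:,:,::-1]); return s
def ray(s,u,v,z):
    f=200/np.tan(np.radians(s['vertical_fov'])/2)
    d=np.array(s['orientation'])@np.array([(u-s['cx'])/f,(v-s['cy'])/f,1]); o=np.array(s['origin'])
    return o+d*(z-o[2])/d[2]
E
python3 - <<'E'
from h import *
import pickle
for n in('scene','side'):
    s=snap(n,n+'1.png'); pickle.dump(s,open(n+'.pkl','wb')); print(n,s['origin'],s['orientation'],s['vertical_fov'],s['cx'],s['cy'])
st=status.read_state();print(st['time'],st['position'],st['orientation'],st['width'],bot.tip_extent)
E
```

```text
scene [ 1.18559994 -0.11422642  0.77092554] [[ 0.24428307  0.71144549 -0.65891661]
 [ 0.96956864 -0.16784725  0.17822442]
 [ 0.01619962 -0.68240209 -0.73079748]] 52.3822157041266 319.5773032232554 200.81473665037592
side [ 0.21250846 -0.37432993  0.71163568] [[ 0.74402879 -0.51544999  0.42512641]
 [-0.66798447 -0.55979214  0.49033611]
 [-0.01476132 -0.64880203 -0.76081406]] 49.533610635459084 316.54557418887003 195.92674673284048
0.1 [0.14088534 0.50549113 0.3031782 ] [[-9.63281079e-01  2.68494705e-01 -3.95311726e-04]
 [ 2.68494996e-01  9.63280032e-01 -1.42010582e-03]
 [-4.95000192e-07 -1.47410028e-03 -9.99998914e-01]] 1.0024476972653917 0.0726
```

View pics/scene1.png

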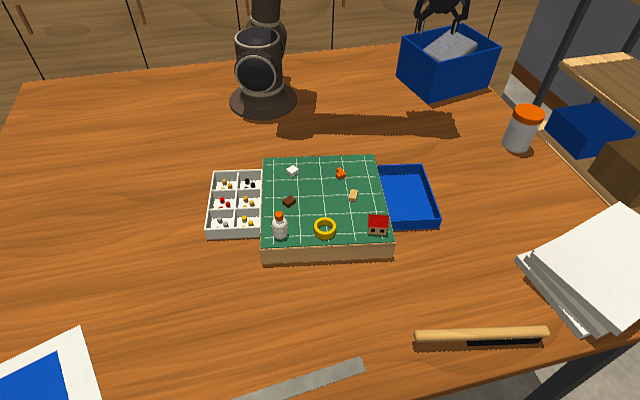

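View pics/side1.png

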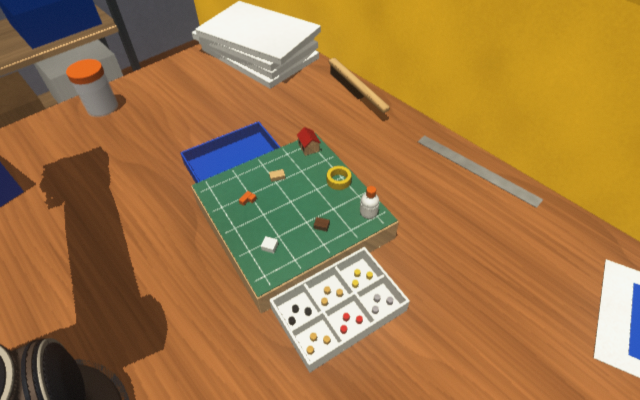

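The scene view shows the tray on the +y (image right) side. The offcuts sit near foam (292,171), acrylic (341,173), pine (353,195) and walnut (289,201). The back items are glue (280,238), tape (325,229) and house (378,229). The side view agrees.

```bash
cat >> h.py <<'E'
import pickle
def blob(s,lo,hi,box,hsv=True):
    u0,v0,u1,v1=box; im=s['color'][v0:v1,u0:u1]
    m=cv2.inRange(cv2.cvtColor(im,cv2.COLOR_RGB2HSV),lo,hi)
    v,u=np.nonzero(m); return u.mean()+u0,v.mean()+v0,len(u)
E
python3 - <<'E'
from h import *
P={n:pickle.load(open(n+'.pkl','rb')) for n in('scene','side')}
c=[ray(P['scene'],*p,.06) for p in[(263,157),(375,155),(394,247),(261,249)]]
c2=[ray(P['side'],*p,.06) for p in[(257,296),(193,185),(313,140),(396,218)]]
for a,b in zip(c,c2):print(a.round(4),b.round(4))
cc=(np.array(c)+c2)/2; cen=cc.mean(0); dx=cc[3]+cc[2]-cc[0]-cc[1]; th=np.arctan2(dx[1],dx[0]); print('cen',cen,'yaw',th,np.degrees(th))
R=np.array([[np.cos(th),-np.sin(th)],[np.sin(th),np.cos(th)]])
D={'foam':((292,171),(269,244),.069),'acr':((341,173),(248,198),.068),'pine':((353,195),(277,175),.068),'wal':((289,201),(322,224),.068),'tape':((325,229),(339,178),.07),'glue':((279,216),(371,192),.128),'house':((378,224),(309,141),.08)}
for k,(a,b,z) in D.items():
    p=ray(P['scene'],*a,z)[:2];q=ray(P['side'],*b,z)[:2]
    m=(p+q)/2;print(k,p.round(3),q.round(3),'board',(R.T@(m-cen[:2])).round(3),'world',m.round(3))
E
```

```text
[ 0.356 -0.048  0.06 ] [ 0.3588 -0.0495  0.06  ]
[0.4157 0.245  0.06  ] [0.4115 0.2373 0.06  ]
[0.7147 0.1829 0.06  ] [0.6799 0.1724 0.06  ]
[ 0.653  -0.0979  0.06  ] [ 0.6504 -0.0967  0.06  ]
cen [0.53000211 0.06818355 0.06      ] yaw -0.19140161702341288 -10.966504847420888
foam [0.437 0.014] [0.434 0.013] board [-0.083 -0.071] world [0.435 0.014]
acr [0.471 0.133] [0.47  0.127] board [-0.07  0.05] world [0.471 0.13 ]
pine [0.552 0.14 ] [0.55  0.137] board [0.007 0.073] world [0.551 0.138]
wal [ 0.536 -0.013] [ 0.534 -0.017] board [ 0.021 -0.081] world [ 0.535 -0.015]
tape [0.639 0.048] [0.636 0.044] board [ 0.11  -0.002] world [0.638 0.046]
glue [ 0.629 -0.05 ] [ 0.616 -0.057] board [ 0.114 -0.102] world [ 0.622 -0.054]
house [0.66  0.163] [0.657 0.159] board [0.109 0.116] world [0.659 0.161]
```

Call:
drive_tool([
  [[210,-2.6,-2,0,0],[210,-2.6,-2,0,0],[210,-2.6,-2,0,0],[210,-2.6,-2,0,0],[210,-2.6,-2,0,0],[210,-2.6,-2,0,0],[210,-2.6,-2,0,0],[210,-2.6,-2,0,0],[210,-2.6,-2,0,0],[210,-2.6,-2,0,0],[210,-2.6,-2,0,0],[210,-2.6,-2,0,0],[210,-2.6,-2,0,0],[210,-2.6,-2,0,0],[210,-2.6,-2,0,0],[210,-2.6,-2,0,0]],
])

```text
time: 2.1
position: [0.4562, 0.0848, 0.3036]
orientation: [[-0.963, 0.269, -0.001], [0.269, 0.963, -0.0], [0.001, -0.0, -1.0]]
ft_force: [-0.2, 0.7, -0.4]
width: 0.18
grip_force: 0.0
```

Call:
drive_tool([
  [[210,0,0,1,10.7],[210,0,0,1,10.7],[210,0,0,1,10.7],[210,0,0,1,10.7],[210,0,0,1,10.7],[210,0,0,1,10.7],[210,0,0,1,10.7],[210,0,0,1,10.7],[210,0,0,0,0],[210,0,0,0,0]],
])

```text
time: 3.35
position: [0.4558, 0.0858, 0.2241]
orientation: [[0.191, 0.982, -0.0], [0.982, -0.191, -0.0], [-0.0, -0.0, -1.0]]
ft_force: [-0.3, -0.1, 0.6]
width: 0.178
grip_force: 0.0
```

```bash
cat >> h.py <<'E'
CEN=np.array([.530,.068]); TH=np.radians(-11); RB=np.array([[np.cos(TH),-np.sin(TH)],[np.sin(TH),np.cos(TH)]])
def tb():
    st=status.read_state(); p=np.array(st['position']); o=np.array(st['orientation'])
    print('t',st['time'],'board xy',(RB.T@(p[:2]-CEN)).round(4),'z',p[2].round(4),'ytool deg',np.degrees(np.arctan2(o[1,1],o[0,1])).round(2),'w',round(st['width'],3),'F',np.round(st['ft_force'],1), 'j',np.round(st['joint_positions'],0))
E
python3 - <<'E'
from h import *
tb(); s=snap('wrist','w1.png'); print(s['origin'],s['orientation'])
pickle.dump(s,open('w.pkl','wb'))
E
```

```text
t 3.35 board xy [-0.0763  0.0033] z 0.2241 ytool deg -11.0 w 0.178 F [-0.3 -0.1  0.6] j [ 11.   1. -19.  70.   0. 112.]
[0.46939624 0.15298343 0.29477252] [[ 9.81799018e-01 -1.82951295e-01 -5.09854004e-02]
 [-1.89922623e-01 -9.46169911e-01 -2.62091391e-01]
 [-2.90892458e-04  2.67004351e-01 -9.63695279e-01]]
```

View pics/w1.png

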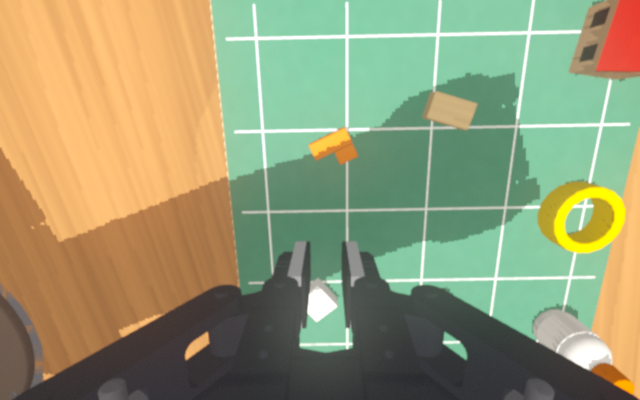

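Seen from the wrist: acrylic (334,146), pine (450,110), foam (321,302). The fingers are roughly in line below the acrylic.

```bash
python3 - <<'E'
from h import *
s=pickle.load(open('w.pkl','rb'))
for n,u,v,z in[('acr',334,146,.072),('pine',450,110,.072),('foam',321,302,.074),('house near corner',572,72,.065)]:
    p=ray(s,u,v,z)[:2]; print(n,(RB.T@(p-CEN)).round(4))
E
```

```text
acr [-0.07    0.0508]
pine [0.0071 0.0746]
foam [-0.0792 -0.0694]
house near corner [0.0885 0.0991]
```

Call:
drive_tool([
  [[228,0,0.6,2,0],[228,0,0,2,0],[228,0,0,2,0],[228,0,0,1.5,0],[228,0,0,1.3,0],[228,0,0,0,0]],
])

```text
time: 4.15
position: [0.4612, 0.0845, 0.1352]
orientation: [[0.193, 0.981, -0.001], [0.981, -0.193, -0.0], [-0.001, -0.001, -1.0]]
ft_force: [0.6, 0.3, 0.0]
width: 0.104
grip_force: 0.0
```

Call:
drive_tool([
  [[228,0.8,0,0,0],[228,0.8,0,0,0],[228,0.8,0,0,0],[228,0.8,0,0,0],[228,0.8,0,0,0],[228,0.8,0,0,0],[228,0.8,0,0,0],[228,0.8,0,0,0],[228,0.8,0,0,0],[228,0.8,0,0,0],[228,0.8,0,0,0],[228,0.8,0,0,0],[228,0.8,0,0,0],[228,0.8,0,0,0],[228,0.8,0,0,0],[228,1,0,0,0],[228,1,0,0,0],[228,1,0,0,0],[228,1,0,0,0],[228,0.5,0,0,0]],
])

```text
time: 6.65
position: [0.4938, 0.2472, 0.1358]
orientation: [[0.193, 0.981, 0.0], [0.981, -0.193, -0.0], [0.0, 0.0, -1.0]]
ft_force: [0.6, 0.6, 0.7]
width: 0.107
grip_force: 0.0
```

```bash
python3 - <<'E'
from h import *
tb(); s=snap('scene','s2.png'); cv2.imwrite('pics/s2c.png',cv2.resize(s['color'][130:270,190:460,::-1],None,fx=2.5,fy=2.5))
E
```

```text
t 6.65 board xy [-0.0698  0.169 ] z 0.1358 ytool deg -11.15 w 0.107 F [0.6 0.6 0.7] j [ 27.  13. -17.  60.  -0. 128.]
```

View pics/s2c.png

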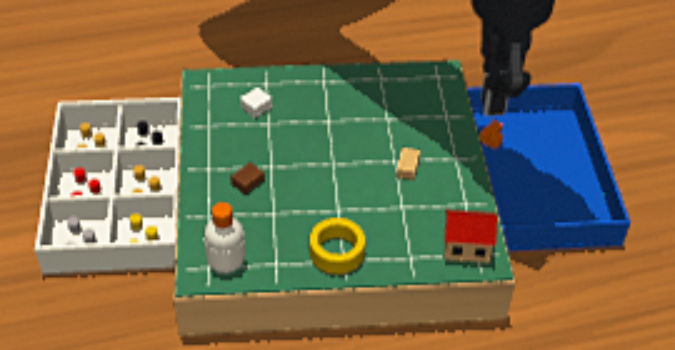

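The acrylic is in the tray, at about (490,133) in the crop. Next is the pine.

Call:
drive_tool([
  [[228,0,0,-2,0],[228,0,0,-2,0],[228,-2.7,1.5,0,0],[228,-2.7,1.5,0,0],[228,-2.7,1.5,0,0],[228,-2.7,1.6,0,0],[228,-2.8,1.6,0,0],[228,0,0,1.5,0],[228,0,0,1.5,0],[228,0,0,1.1,0],[228,0,0,0,0]],
])

```text
time: 8.07
position: [0.5422, 0.0989, 0.1339]
orientation: [[0.193, 0.981, -0.001], [0.981, -0.193, -0.0], [-0.0, -0.001, -1.0]]
ft_force: [-0.7, 0.9, 0.2]
width: 0.104
grip_force: 0.0
```

Call:
drive_tool([
  [[228,0.7,0,0,0],[228,0.7,0,0,0],[228,0.7,0,0,0],[228,0.7,0,0,0],[228,0.7,0,0,0],[228,0.7,0,0,0],[228,0.7,0,0,0],[228,0.7,0,0,0],[228,0.7,0,0,0],[228,0.7,0,0,0],[228,0.7,0,0,0],[228,0.7,0,0,0],[228,0.7,0,0,0],[228,0.8,0,0,0],[228,0.8,0,0,0],[228,1,0,0,0],[228,1,0,0,0],[228,1,0,0,0]],
])

```text
time: 10.32
position: [0.5695, 0.2333, 0.1349]
orientation: [[0.194, 0.981, -0.0], [0.981, -0.194, -0.0], [-0.0, -0.0, -1.0]]
ft_force: [0.1, 0.5, 0.6]
width: 0.107
grip_force: 0.0
```

```bash
python3 - <<'E'
from h import *
tb(); s=snap('scene','s3.png'); cv2.imwrite('pics/s3c.png',cv2.resize(s['color'][130:270,190:460,::-1],None,fx=2.5,fy=2.5))
E
```

```text
t 10.325 board xy [0.0072 0.1698] z 0.1349 ytool deg -11.17 w 0.107 F [0.1 0.5 0.6] j [ 22.  20.  -8.  62.   0. 123.]
```

View pics/s3c.png

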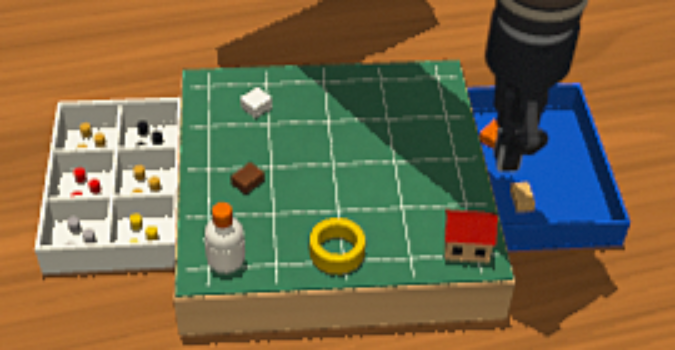

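The pine is in the tray. Next is the walnut.

Call:
drive_tool([
  [[228,0,0,-2,0],[228,0,0,-2,0],[228,-3.6,0.2,0,0],[228,-3.6,0.2,0,0],[228,-3.6,0.2,0,0],[228,-3.6,0.2,0,0],[228,-3.7,0.2,0,0],[228,-3.7,0.2,0,0],[228,-3.7,0.2,0,0],[228,-3.7,0,0,0],[228,0,0,0,0],[228,0,0,1.5,0],[228,0,0,1.5,0],[228,0,0,1,0],[228,0,0,0,0]],
])

```text
time: 12.25
position: [0.5262, -0.0559, 0.1338]
orientation: [[0.193, 0.981, -0.001], [0.981, -0.193, 0.0], [-0.0, -0.001, -1.0]]
ft_force: [-0.0, 0.6, -0.7]
width: 0.104
grip_force: 0.0
```

Call:
drive_tool([
  [[228,0.8,0,0,0],[228,0.8,0,0,0],[228,0.8,0,0,0],[228,0.8,0,0,0],[228,0.8,0,0,0],[228,0.8,0,0,0],[228,0.8,0,0,0],[228,0.8,0,0,0],[228,0.8,0,0,0],[228,0.8,0,0,0],[228,0.8,0,0,0],[228,0.8,0,0,0],[228,0.8,0,0,0],[228,0.8,0,0,0],[228,0.8,0,0,0],[228,0.8,0,0,0],[228,0.8,0,0,0],[228,0.8,0,0,0],[228,0.8,0,0,0],[228,0.8,0,0,0]],
])

```text
time: 14.75
position: [0.5576, 0.1009, 0.1349]
orientation: [[0.194, 0.981, 0.0], [0.981, -0.194, -0.0], [-0.0, 0.0, -1.0]]
ft_force: [-0.0, -0.6, 0.4]
width: 0.107
grip_force: 0.1
```

```bash
python3 - <<'E'
from h import *
tb(); s=snap('scene','s4.png'); cv2.imwrite('pics/s4c.png',cv2.resize(s['color'][130:270,190:460,::-1],None,fx=2.5,fy=2.5))
E
```

```text
t 14.75 board xy [0.0208 0.0375] z 0.1349 ytool deg -11.17 w 0.107 F [-0.  -0.6  0.4] j [ 10.  15. -15.  61.  -0. 111.]
```

View pics/s4c.png

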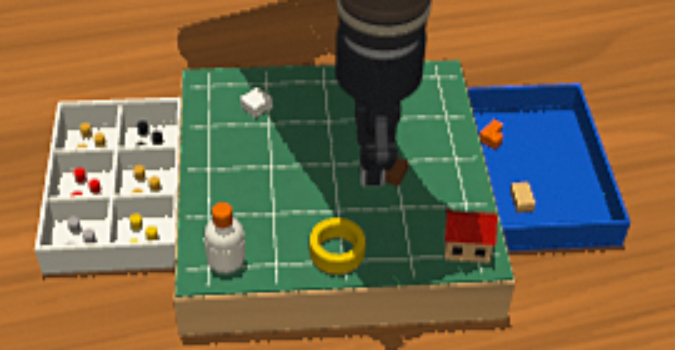

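The walnut (398,172) is riding ahead of the fingers, so I continue the sweep and then take the foam.

Call:
drive_tool([
  [[228,0.8,0,0,0],[228,0.8,0,0,0],[228,0.8,0,0,0],[228,0.8,0,0,0],[228,0.8,0,0,0],[228,0.8,0,0,0],[228,0.8,0,0,0],[228,0.8,0,0,0],[228,0.8,0,0,0],[228,0.8,0,0,0],[228,0.8,0,0,0],[228,0.8,0,0,0],[228,0.8,0,0,0],[228,1,0,0,0],[228,1,0,0,0],[228,1,0,0,0]],
])

```text
time: 16.8
position: [0.5836, 0.2325, 0.1349]
orientation: [[0.194, 0.981, 0.0], [0.981, -0.194, 0.0], [0.0, 0.0, -1.0]]
ft_force: [1.6, -0.4, 0.8]
width: 0.108
grip_force: 0.0
```

Call:
drive_tool([
  [[228,0,0,-2,0],[228,0,0,-2,0],[228,-3.6,-1.2,0,0],[228,-3.6,-1.2,0,0],[228,-3.6,-1.3,0,0],[228,-3.6,-1.3,0,0],[228,-3.6,-1.3,0,0],[228,-3.7,-1.3,0,0],[228,-3.7,-1.3,0,0],[228,-3.7,-1.3,0,0],[228,0,0,0,0],[228,0,0,1.5,0],[228,0,0,1.5,0],[228,0,0,1,0],[228,0,0,0,0]],
])

```text
time: 18.68
position: [0.4269, -0.0334, 0.1338]
orientation: [[0.193, 0.981, -0.002], [0.981, -0.193, 0.0], [-0.0, -0.002, -1.0]]
ft_force: [0.6, 0.0, -0.3]
width: 0.107
grip_force: 0.0
```

```bash
python3 - <<'E'
from h import *
tb(); s=snap('scene','s5.png'); cv2.imwrite('pics/s5c.png',cv2.resize(s['color'][130:270,190:460,::-1],None,fx=2.5,fy=2.5))
E
```

```text
t 18.675 board xy [-0.0819 -0.1192] z 0.1338 ytool deg -11.11 w 0.107 F [ 0.6  0.  -0.3] j [ -4.   0. -31.  58.   0.  97.]
```

View pics/s5c.png

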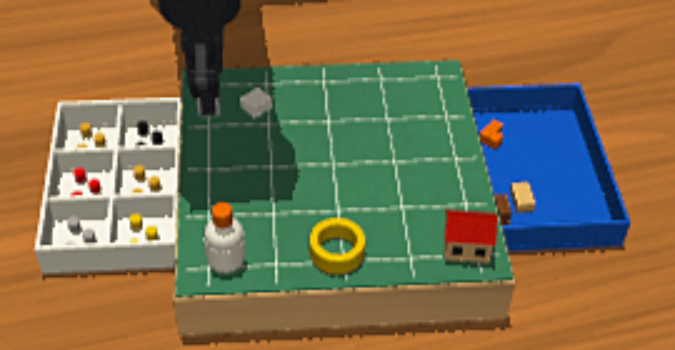

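The walnut is in the tray at (502,208). Now the foam.

Call:
drive_tool([
  [[228,0.8,0,0,0],[228,0.8,0,0,0],[228,0.8,0,0,0],[228,0.8,0,0,0],[228,0.8,0,0,0],[228,0.8,0,0,0],[228,0.8,0,0,0],[228,0.8,0,0,0],[228,0.8,0,0,0],[228,0.8,0,0,0],[228,0.8,0,0,0],[228,0.8,0,0,0],[228,0.8,0,0,0],[228,0.8,0,0,0],[228,0.8,0,0,0],[228,0.8,0,0,0],[228,0.8,0,0,0],[228,0.8,0,0,0],[228,0.8,0,0,0],[228,0.8,0,0,0]],
])

```text
time: 21.22
position: [0.4581, 0.1236, 0.1349]
orientation: [[0.194, 0.981, -0.0], [0.981, -0.194, -0.0], [-0.0, -0.0, -1.0]]
ft_force: [0.4, -0.2, 0.8]
width: 0.1
grip_force: 0.1
```

Call:
drive_tool([
  [[228,0.8,0,0,0],[228,0.8,0,0,0],[228,0.8,0,0,0],[228,0.8,0,0,0],[228,0.8,0,0,0],[228,0.8,0,0,0],[228,0.8,0,0,0],[228,0.8,0,0,0],[228,0.8,0,0,0],[228,0.8,0,0,0],[228,0.8,0,0,0],[228,0.8,0,0,0],[228,0.8,0,0,0],[228,1,0,0,0],[228,1,0,0,0],[228,1,0,0,0]],
])

```text
time: 23.22
position: [0.4842, 0.2552, 0.1349]
orientation: [[0.194, 0.981, 0.0], [0.981, -0.194, 0.0], [0.0, 0.0, -1.0]]
ft_force: [0.4, 1.0, -0.6]
width: 0.105
grip_force: 0.0
```

Call:
drive_tool([
  [[228,0,0,-2,0],[228,0,0,-3,0],[228,0,0,-3,0],[228,-3,0,-3,0],[228,-5,0,0,0],[228,-5,0,0,0],[228,-5,0,0,0],[228,0,0,0,0],[228,0,0,0,0]],
])

```text
time: 24.35
position: [0.4494, 0.0782, 0.2451]
orientation: [[0.194, 0.981, 0.001], [0.981, -0.194, 0.0], [0.001, 0.0, -1.0]]
ft_force: [-0.1, -0.9, -0.2]
width: 0.106
grip_force: 0.0
```

```bash
python3 - <<'E'
from h import *
tb(); s=snap('scene','s6.png'); cv2.imwrite('pics/s6c.png',cv2.resize(s['color'][130:270,190:460,::-1],None,fx=2.5,fy=2.5)); pickle.dump(s,open('f.pkl','wb'))
snap('side','d6.png')
E
```

```text
t 24.35 board xy [-0.081  -0.0054] z 0.2451 ytool deg -11.2 w 0.106 F [-0.1 -0.9 -0.2] j [ 10.   0. -17.  73.   0. 111.]
```

View pics/s6c.png

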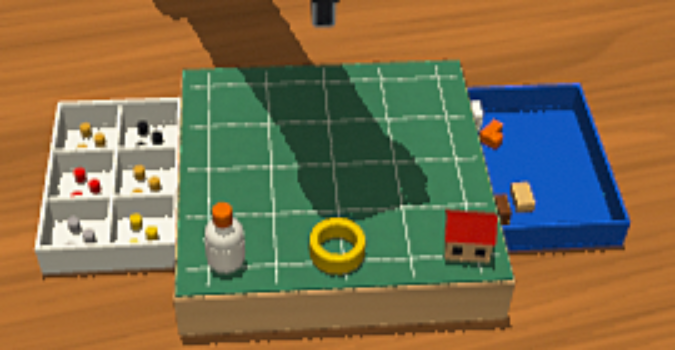

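View pics/d6.png

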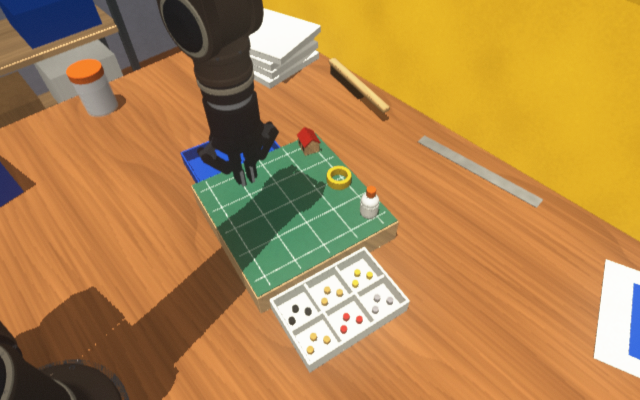

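Foam is at (475,110) and walnut at (502,208), both right against the tray's board-side wall and partly hidden. I'll take one wrist look from above.

Call:
drive_tool([
  [[228,3.1,1.2,0,0],[228,3.1,1.2,0,0],[228,3.1,1.2,0,0],[228,3.2,1.4,0,0],[228,0,0,0,0],[228,0,0,0,0]],
])

```text
time: 25.2
position: [0.5219, 0.1915, 0.2444]
orientation: [[0.192, 0.981, -0.001], [0.981, -0.192, -0.001], [-0.001, -0.001, -1.0]]
ft_force: [0.0, -1.4, 0.2]
width: 0.103
grip_force: 0.0
```

```bash
python3 - <<'E'
from h import *
tb(); s=snap('wrist','w7.png'); pickle.dump(s,open('w7.pkl','wb'))
E
```

```text
t 25.2 board xy [-0.0315  0.1197] z 0.2444 ytool deg -11.08 w 0.103 F [ 0.  -1.4  0.2] j [ 20.  11.  -5.  74.  -0. 121.]
```

View pics/w7.png

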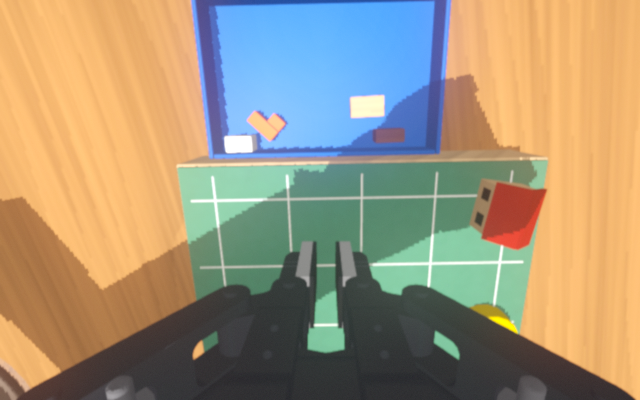

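The wrist view shows all four pieces inside the tray walls: foam (240,143), acrylic (266,125), pine (367,106) and walnut (389,136). The house and tape are standing in place, and the scene view showed the glue bottle standing too.

```bash
python3 -c "
from workcell import bot
print(bot.close_job())"
```

```text
the job is handed in; nothing more can be done
None
```

The job is handed in at about 25 s of the 61 s allowed: all four offcuts were swept into the blue scrap tray, and the last pictures show the glue bottle, tape roll and model house still standing in place; the hand-in returned no verdict.

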